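Turn a painted plaque over with a lifter

TASK

The small painted plaque on the turning board is finished on its flowered side and its back is next. Pick up the red-handled lifter from its black mat, slide its blade between the two strips under the plaque's near edge, and tilt the plaque up and over the step so that it lies flat, bare side up, on the cork landing; then lay the lifter flat back on its mat and let go. Feel your way with a light touch - the blade is bent - do not bear down on the board or ram the plaque, do not touch the plaque with the gripper, and leave the cup, jar and tub as they are.

Things in the scene. Friction and masses are not known exactly. Their poses are not given: they have to be found in the camera images.
- board: Fixed plywood turning board on the table, two levels. Origin at table height under the foot of the step; +x points to the cork landing, y along the step, z up. Lower floor: plywood, top 10 mm above the origin, x -165 to 0 mm, y +-62 mm. Cork landing: top 18 mm above the origin (an 8 mm step up), x 0 to 110 mm, y +-62 mm.
- step (a point): Middle of the foot of the step, on the lower floor (10 mm above board's origin), axes as the board's. From here two dark strips run along -x: 4 mm high, 8 mm wide, 78 mm long, centred at y = +-25 mm, 42 mm clear between them. The plaque lies across them, leaving a 4 mm high gap under it, open towards -x. A blade pushed past the plaque's middle carries it instead of tipping it.
- plaque: Loose wooden plaque, 76 (x) by 70 (y) by 8 mm, corner radius 10 mm, 25 to 50 g. +z face (up at the start) white with flowers, other face bare wood. Origin: centre of the bare face. Starts on the strips, +x edge 0 to 14 mm from the step, about parallel to it. Raised at its -x edge it slides to the step, tips about its +x edge and, pushed past upright, falls over on to the cork.
- lifter: Loose lifter, 135 g: steel sole with a thin blade in front, red bar handle on a post above. Origin: below the handle's middle, in the plane of the sole's underside; +x to the blade's tip, z up. Sole 30 mm wide, 3 mm thick, x -30 (heel) to 15 mm. Take the handle by closing along y.
- handle (a point): Middle of the lifter's red handle bar, 47 mm above the sole's underside, axes as the lifter's. Bar 70 mm long (x), 14 mm wide (y), 22 mm tall; below it a 10 mm square post.
- blade_root (a point): Where the blade starts: lifter x = 15 mm, on its underside. Blade 75 mm long, 26 mm wide, 2 mm thick; tip at lifter x = 90 mm. Here the blade is bent upward by an unmeasured 0 to 0.15 rad, different each time, so the tip is 0 to 11 mm above the plane of the sole; it keeps its bend in gentle use.
- mat: Fixed black rubber mat, 180 mm (x) by 90 mm (y) by 4 mm thick; origin at the centre of its underside, on the table. The lifter starts lying on it, about along its x. It may be to the left or to the right of the board.
- cup: Bystander: green plastic cup, 60 mm wide at the rim, 85 mm high, beside the landing on its +y side; origin at the centre of its base.
- jar: Bystander: white jar with a blue cap, 44 mm wide, 75 mm high, beside the landing on its -y side; origin at the centre of its base.
- tub: Bystander: blue tub, 96 mm wide, 85 mm high, on the other side of the table from the mat; origin at the centre of its base.
There are look-alikes about, which are no part of the job. Of the things that look like the mat, the smaller one is meant.

How it is judged:
On the way, in this order (a step that is already met when the one before it is completed fails the run):
1. the lifter is held in the gripper, clear of its mat (contact force between the fingers and lifter above 1 N and height (world z) of lifter above 0.03 m), for 0.2 s.
2. the plaque's near edge has been raised on the lifter, between 25 and 85 degrees (angle between plaque's own z axis and vertical between 0.44 and 1.48 rad and contact force between lifter and plaque above 0.02 N and contact force between the fingers and lifter above 1 N), for 0.1 s.
At the end, for the whole second after the job is handed in: The plaque lies flat and at rest on the cork landing with its bare face up (within 0.1 rad), its centre 10 to 85 mm beyond the step and within 40 mm of the landing's middle line. The lifter lies flat, sole down, on its mat, at rest, its origin within 65 mm of the mat's centre, and is released (angle between plaque's own z axis and vertical above 3.04 rad and x of plaque in the frame of board between 0.01 and 0.085 m and y of plaque in the frame of board between -0.04 and 0.04 m and z of plaque in the frame of board between 0.022 and 0.03 m and linear speed of each of plaque, lifter below 0.02 m/s and horizontal distance between lifter and mat below 0.065 m and angle between lifter's own z axis and vertical below 0.1 rad and height (world z) of lifter between 0.001 and 0.009 m and contact force between the fingers and lifter below 0.1 N); the robot touches nothing.
It fails at once if the robot touches the plaque (fingers or any part of the arm) (contact force between any of the arm, the fingers and plaque above 0.3 N).
It fails at once if the lifter bears on the board with more than 12 N (contact force between lifter and board above 12 N).
It fails at once if the lifter presses the plaque with more than 8 N (contact force between lifter and plaque above 8 N).
It fails at once if the cup, the jar or the tub is moved by more than 15 mm (distance of any of cup, jar, tub from where it was at the start of the episode above 0.015 m).
It also fails if it takes over 58 s, if anything falls off the work surface, if the arm or the gripper's body presses on something with over 40 N, if the wrist force passes 120 N, or if a joint passes its speed limit or range.

ROBOT

A 7-joint arm with a two-finger parallel gripper is mounted at the origin on the work surface. World frame = base frame: x ahead of the robot, y to its left, z up, the work surface at z = 0. Lengths are in m, angles in rad, forces in N, time in s.
With the tool pointing down it reaches from about 0.35 to 0.9 m from the base axis. Payload 8.1 kg.
Tool frame: the origin (TCP) lies where the fingers leave the gripper's body, on its centre line; the fingertips stand 73 mm ahead of it and the grasp point (between the pads) lies 54 mm ahead of it; z points along the fingers, y is the line along which they close (so a half turn about z gives the same grasp; the last joint's range is limited). The gripper opens to 85 mm and grips with 20 to 120 N. Pads are 22 mm wide; open, the fingers measure 114 mm over their backs; the gripper's body (76 mm by 85 mm) begins 54 mm behind the grasp point. The pads swing forward as they close: fully open they stand 13 mm farther back than shut.
Start: joints at [1.002, 0.434, 0.025, 1.573, -0.012, 1.134, -0.075], TCP at [0.281, -0.558, 0.304] pointing down, gripper open.
Joint ranges: [-2.62, 2.62], [-0.44, 2.09], [-1.27, 1.32], [0.08, 2.57], [-1.32, 4.46], [0.12, 2], [-2.74, 2.74]. Speed limits (rad/s): [2.22, 2.22, 3.01, 3.01, 3.14, 3.14, 3.14].

INTERFACE

Orientations are given as a unit quaternion [x, y, z, w].
In Python, from plant import ctrl, get_image, sign_off gives the robot as it stands.
- The arm moves only by the tool step_arm, never from a script. Its argument "series" is a list of rows, each a list of 5 numbers: the shift along the tool's x, y, z in cm, then the turn about the tool's z in units of 6 degrees (1.0 is 6 degrees), then the closure, from 0 (fully open) to 1 (shut). A call has exactly 5 rows; each row shifts and turns the commanded pose from where the row before left it, along the tool's axes as they then stand; what a row does not reach is not made up. A row lasts 1/10 s, in which the tool goes at most 50 mm and 8.59 degrees, less where a joint would pass 70% of its speed; a pose out of reach is approached as far as the arm can. A call with a gripper value outside its range is refused whole. The fingers move at their own pace and stop on an object; "force" is the grip in N (left out, the last holds). Time passes only in rows, so rows that do not move let the fingers close, or fill a call up. It gives the time, the measured TCP pose, the force, the opening and the grip force at its end, in the units of the state.
- ctrl.get_obs(): the state, without advancing time (a new reading comes with each control period).
- get_image(name): name is "scene" or "top"; returns a dict with "frame" (420x560x3 uint8, red, green, blue), "mtx" (3x3 intrinsics, pixels), "k1" (the pictures are not rectified: a ray, as slopes to the right and down, at radius r is drawn at 1 + k1 r^2 times it, then the intrinsics apply), "xyz" and "orientation" of the camera in the world. Camera axes: x right, y up, looking along -z (the intrinsics and any distortion apply to the point x, -y, -z); pixel columns grow to the right and rows downward; lengths in m; the calibration is good to about 2 mm. A picture is of the moment at which its call begins. There is no depth.
- sign_off(): hands the job in; it is judged then, once.
The state is a dict: "clock": time; "qpos": joint angles; "qvel": joint speeds; "joint_torque": joint torques, N m; "tool_pos": TCP position; "tcp_rot": TCP orientation; "wrist_force": force on the tool from outside, world axes, zero at the start; "torque": the same for the moment, N m; "finger_gap": finger opening in m; "grip_force": force on a finger pad.
Only numpy, scipy, OpenCV 4.12 (cv2) and the standard library are available. Lean on these libraries where they do the work, as an engineer would, in place of code of your own. Each camera call takes 0.05 s, during which the arm holds its last target. There are 200 camera calls.

## Working session

There is one attempt and no reset: what is moved stays moved. The work goes in short steps, Python scripts to look and compute and a tool call to move; the robot and the scene stay as the last step left them, time stands still between calls to the robot, and variables do not carry over. Pictures are saved under pics/ and viewed, at most 10 in all, crops included, and the job is handed in when it is done.

Besides the shell and the picture viewer there is one more tool, called after "Request:" by a JSON object that holds its "op" and its "data". step_arm: Moves the arm, as the interface text tells. Its arguments: {"type":"object","properties":{"series":{"type":"array"},"force":{"type":"number"}},"required":["series"]}

```bash
ls; mkdir -p pics
cat > h.py <<'E'
import numpy as np, cv2
from scipy.spatial.transform import Rotation as R
from plant import ctrl, get_image, sign_off
def grab(n,f=None):
    d=get_image(n)
    if f: cv2.imwrite(f,d["frame"][:,:,::-1])
    return d
def cam(d):
    return np.array(d["mtx"]),d["k1"],np.array(d["xyz"]),R.from_quat(d["orientation"]).as_matrix()
def pix(d,P):
    K,k,c,M=cam(d); q=(np.atleast_2d(P)-c)@M
    s=np.c_[q[:,0]/-q[:,2],-q[:,1]/-q[:,2]]; r=(s**2).sum(1,keepdims=True); s=s*(1+k*r)
    return np.c_[s,np.ones(len(s))]@K.T[:,:2]
def ray(d,uv,z):
    K,k,c,M=cam(d); uv=np.atleast_2d(np.float64(uv))
    s=cv2.undistortPoints(uv[:,None],K,np.array([k,0,0,0.]))[:,0]
    v=np.c_[s[:,0],-s[:,1],-np.ones(len(s))]@M.T
    return c+v*((z-c[2])/v[:,2])[:,None]
E
python3 - <<'E'
from h import *
for n in("scene","top"):
    d=grab(n,f"pics/{n}0.png"); print(n,d["mtx"],d["k1"],d["xyz"],d["orientation"])
print(ctrl.get_obs())
E
```

```text
pics
scene [[406.28680026   0.         278.75964498]
 [  0.         406.28680026 202.54233592]
 [  0.           0.           1.        ]] 0.024892145106936766 [ 1.08843703 -0.06950785  0.7048357 ] [0.27879862 0.25249201 0.61446171 0.69350986]
top [[497.10508367   0.         276.25814032]
 [  0.         497.10508367 215.43633537]
 [  0.           0.           1.        ]] 0.0281712914290318 [ 0.36271512 -0.02375777  1.42540216] [ 0.03119623 -0.02338574 -0.70207734  0.71103257]
{'clock': 0.1, 'qpos': array([ 1.00238362,  0.43515754,  0.02497302,  1.57400651, -0.01162384,
        1.13403149, -0.07511736]), 'qvel': array([ 0.00011107, -0.00199476, -0.00136497, -0.00178984, -0.00011463,
       -0.0012528 ,  0.00092922]), 'joint_torque': array([ 2.81537279e-03, -6.71755171e+01,  1.02795079e+00, -3.16909826e+01,
        1.57776300e-02,  7.14877329e-03,  1.25067095e-04]), 'tool_pos': array([ 0.28052277, -0.55810489,  0.30320159]), 'tcp_rot': array([ 9.73010561e-01,  2.30759437e-01, -2.21476350e-04, -6.94393995e-04]), 'wrist_force': array([-0.10707717,  0.12551761,  0.5427064 ]), 'torque': array([-0.0255536 , -0.03080901,  0.03867219]), 'grip_force': 0.0, 'finger_gap': 0.08526729336366358}
```

View pics/scene0.png

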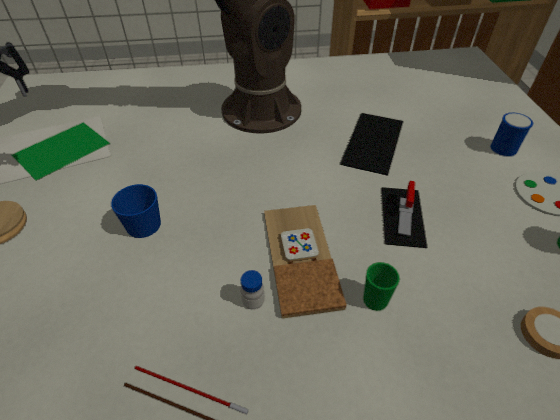

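View pics/top0.png

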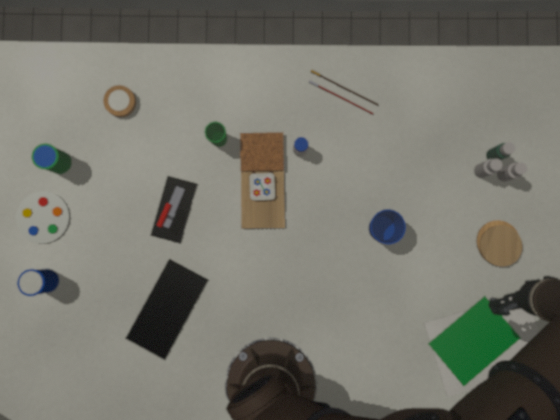

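Scene: the black mats are at top px (174,210), carrying the lifter, and (167,308), larger and empty. The smaller one with the lifter fits. The board is at (263,180), the plaque at (262,186), the cup at (216,133), the jar at (301,145) and the tub at (387,227). I'll confirm with one enlarged crop.

Run:
```python
from h import *
d=grab("top"); f=d["frame"][:,:,::-1]
c=cv2.resize(f[120:250,140:320],None,fx=4.4,fy=4.4,interpolation=cv2.INTER_CUBIC)
cv2.imwrite("pics/c1.png",c)
hsv=cv2.cvtColor(f[:, :].copy(),cv2.COLOR_BGR2HSV)
def rect(m,z,n):
    m=m.astype(np.uint8)
    k,l,s,_=cv2.connectedComponentsWithStats(m)
    i=1+np.argmax(s[1:,4]); pts=np.argwhere(l==i)[:,::-1].astype(np.float32)
    b=cv2.boxPoints(cv2.minAreaRect(pts)); P=ray(d,b,z)[:,:2]
    e=P[1]-P[0]; g=P[2]-P[1]
    print(n,"px",b.mean(0).round(1),"c",P.mean(0).round(4),"sides",np.linalg.norm(e).round(4),np.linalg.norm(g).round(4),"dirs",np.degrees(np.arctan2(e[1],e[0])).round(1),np.degrees(np.arctan2(g[1],g[0])).round(1))
H,S,V=[hsv[...,i].astype(int) for i in range(3)]
def win(x0,x1,y0,y1):
    w=np.zeros(H.shape,bool); w[y0:y1,x0:x1]=1; return w
rect(win(145,205,170,250)&(V<70),.004,"mat")
rect(win(145,205,170,250)&(S>150)&((H<10)|(H>170))&(V>100),.062,"handle")
rect(win(145,205,170,250)&(S<60)&(V>95),.006,"blade")
rect(win(235,295,125,236)&(S>75)&(V<215)&(H<30),.012,"board")
rect(win(235,295,125,236)&(S<45)&(V>150)&win(246,280,165,205),.022,"plaque")
rect(win(235,295,125,236)&(S>110)&(H<30)&win(238,290,128,172),.018,"cork")
```

```text
mat px [173.7 209.2] c [0.4873 0.2874] sides 0.1752 0.0864 dirs -14.2 -105.3
handle px [163.3 214.6] c [0.4666 0.3032] sides 0.0665 0.0138 dirs -22.8 -113.7
blade px [174.5 209.5] c [0.4866 0.2848] sides 0.1703 0.2276 dirs -89.3 -178.6
board px [261.9 180. ] c [0.5743 0.0351] sides 0.1248 0.2732 dirs -88.6 -178.6
plaque px [264.3 184.3] c [0.5598 0.0278] sides 0.004 0.0101 dirs -44.0 -134.5
cork px [261.5 152.5] c [0.6521 0.0372] sides 0.1179 0.1073 dirs -89.4 -179.3
```

View pics/c1.png

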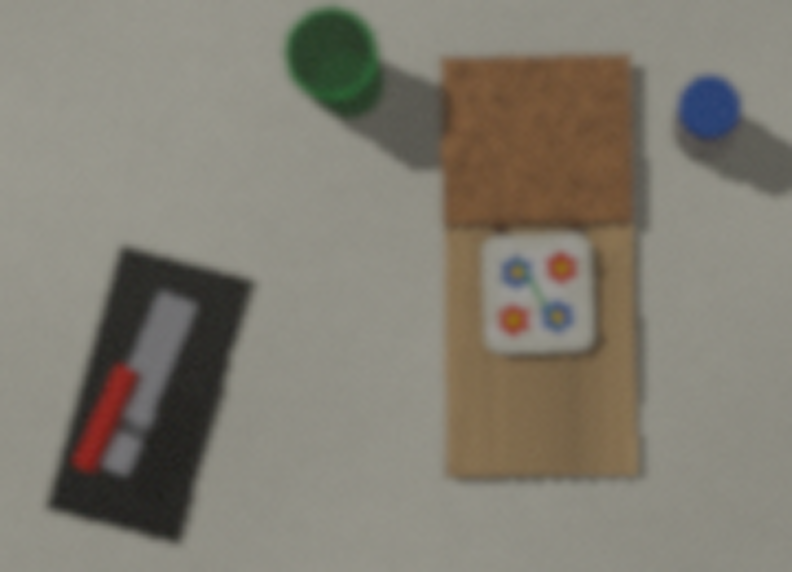

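The crop confirms the smaller black mat at left, with the red-handled lifter on it. Blade tip is at about crop (179,296) and handle bar from (125,366) to (85,468). The plaque spans (483–596, 232–353), and the step line is at y≈222.

Run:
```python
from h import *
d=grab("top")
s=grab("scene")
C=lambda u,z:ray(d,(np.float64(u)+.5)/4.4-.5+[140,120],z)[:,:2]
def ang(v): return np.degrees(np.arctan2(v[1],v[0])).round(2)
h=C([(125,366),(85,468)],.062); print("handle ends",h.round(4),h.mean(0).round(4),np.linalg.norm(h[0]-h[1]).round(4),ang(h[0]-h[1]))
t=C([(179,296),(116,475)],.007); print("tip,heel",t.round(4),np.linalg.norm(t[0]-t[1]),ang(t[0]-t[1]))
b=C([(441,57),(629,54)],.018); b2=C([(447,478),(640,476)],.010); st=C([(444,225),(632,223)],.018)
print("board far",b.round(4),"near",b2.round(4),"step",st.round(4))
print("len",np.linalg.norm(b.mean(0)-b2.mean(0)),"ang",ang(b.mean(0)-b2.mean(0)), ang(b[0]-b[1])-90,ang(b2[0]-b2[1])-90)
p=C([(539,232),(539,353),(483,292),(596,292)],.022); print("plaque f n l r",p.round(4))
m=C([(122,246),(254,284),(181,543),(48,507)],.004); print("mat",m.mean(0).round(4),ang(m[0]-m[3]),ang(m[1]-m[2]))
# reproject into scene to check in scene image
x=(b.mean(0)-b2.mean(0));print("scene pix", pix(s,np.r_[np.c_[b,[.018]*2],np.c_[b2,[.01]*2],np.c_[h,[.062]*2],np.c_[t,[.007]*2],np.c_[p,[.022]*4]]).round(1).tolist())
f=s["frame"][170:325,250:440,::-1]; cv2.imwrite("pics/s1.png",cv2.resize(f,None,fx=3.8,fy=3.8,interpolation=cv2.INTER_CUBIC))
```

```text
handle ends [[0.4994 0.2911]
 [0.4351 0.3142]] [0.4672 0.3026] 0.0683 -19.72
tip,heel [[0.5514 0.2698]
 [0.4337 0.3075]] 0.12354328303186574 -17.75
board far [[ 0.7093  0.1004]
 [ 0.7126 -0.0225]] near [[ 0.4342  0.0921]
 [ 0.4371 -0.033 ]] step [[ 0.5985  0.0964]
 [ 0.6012 -0.0258]]
len 0.27542307206344724 ang 1.95 1.5400000000000063 1.3100000000000023
plaque f n l r [[ 0.5939  0.0344]
 [ 0.5151  0.0332]
 [ 0.5543  0.07  ]
 [ 0.5552 -0.003 ]]
mat [0.4868 0.2867] -14.05 -14.23
scene pix [[347.4, 305.3], [283.0, 314.0], [316.3, 204.4], [263.9, 210.1], [412.3, 201.1], [412.4, 180.5], [405.4, 236.1], [404.3, 197.1], [303.1, 258.1], [296.9, 229.3], [316.6, 241.5], [282.8, 245.1]]
```

View pics/s1.png

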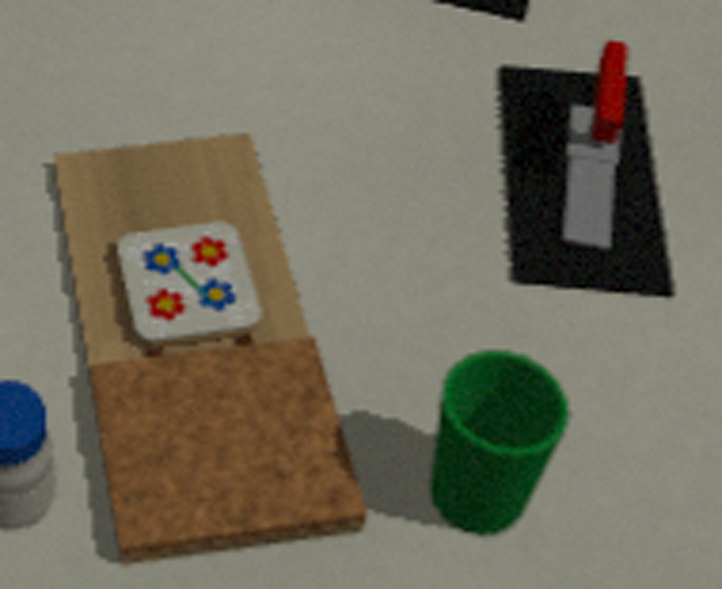

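The scene crop confirms the geometry: the strips show at the step, and the lifter lies flat on the small mat. Lifter yaw ≈ -19°, handle ≈ (0.467, 0.303). I'll move above it and use the flipped wrist, which keeps joint 7 in range.

Request:
{"op": "step_arm", "data": {"series": [[2.77,-3.42,0,0,0],[2.77,-3.42,0,0,0],[2.77,-3.42,0,0,0],[2.77,-3.42,0,0,0],[2.77,-3.42,0,0,0]], "force": 60}}

```text
clock: 0.75
tool_pos: [0.3277, -0.3417, 0.3039]
tcp_rot: [0.973, 0.231, 0.0, 0.0]
wrist_force: [1.3, 0.6, 0.1]
finger_gap: 0.0854
grip_force: 0.0
```

Request:
{"op": "step_arm", "data": {"series": [[2.77,-3.42,0,0,0],[2.77,-3.42,0,0,0],[2.77,-3.42,0,0,0],[2.77,-3.42,0,0,0],[2.77,-3.42,0,0,0]]}}

```text
clock: 1.25
tool_pos: [0.3746, -0.1268, 0.3041]
tcp_rot: [0.973, 0.231, 0.0, 0.0]
wrist_force: [1.1, 0.5, -0.0]
finger_gap: 0.086
grip_force: 0.0
```

Request:
{"op": "step_arm", "data": {"series": [[2.77,-3.42,0,0,0],[2.77,-3.42,0,0,0],[2.77,-3.42,0,0,0],[2.77,-3.42,0,0,0],[2.77,-3.42,0,0,0]]}}

```text
clock: 1.75
tool_pos: [0.4216, 0.0882, 0.3042]
tcp_rot: [0.973, 0.231, 0.0, 0.0]
wrist_force: [0.9, -0.8, -0.5]
finger_gap: 0.0854
grip_force: 0.0
```

Request:
{"op": "step_arm", "data": {"series": [[2.77,-3.42,0,0,0],[2.77,-3.42,0,0,0],[2.77,-3.42,0,0,0],[2.77,-3.42,0,0,0],[2.77,-3.42,0,0,0]]}}

```text
clock: 2.25
tool_pos: [0.4688, 0.3031, 0.3038]
tcp_rot: [0.973, 0.231, 0.0, 0.0]
wrist_force: [-0.1, -0.6, 0.6]
finger_gap: 0.0855
grip_force: 0.0
```

Request:
{"op": "step_arm", "data": {"series": [[0,0,0.7,-1.12,0],[0,0,0.7,-1.12,0],[0,0,0.7,-1.12,0],[0,0,0.7,-1.12,0],[0,0,0.7,-1.12,0]]}}

```text
clock: 2.75
tool_pos: [0.4685, 0.3014, 0.2685]
tcp_rot: [0.864, 0.504, -0.0, 0.0]
wrist_force: [0.1, 0.4, 0.1]
finger_gap: 0.0855
grip_force: 0.0
```

Request:
{"op": "step_arm", "data": {"series": [[0,0,0.7,-1.12,0],[0,0,0.7,-1.12,0],[0,0,0.7,-1.12,0],[0,0,0.7,-1.12,0],[0,0,0.7,-1.12,0]]}}

```text
clock: 3.25
tool_pos: [0.4686, 0.3013, 0.2335]
tcp_rot: [0.681, 0.732, -0.0, 0.0]
wrist_force: [-0.7, -0.0, 0.6]
finger_gap: 0.0853
grip_force: 0.0
```

Request:
{"op": "step_arm", "data": {"series": [[0,0,0.7,-1.12,0],[0,0,0.7,-1.12,0],[0,0,0.7,-1.12,0],[0,0,0.7,-1.12,0],[0,0,0.7,-1.12,0]]}}

```text
clock: 3.75
tool_pos: [0.4687, 0.3013, 0.1985]
tcp_rot: [0.44, 0.898, -0.0, 0.0]
wrist_force: [-0.8, -0.0, 0.2]
finger_gap: 0.0853
grip_force: 0.0
```

Request:
{"op": "step_arm", "data": {"series": [[0,0,0.7,-1.12,0],[0,0,0.7,-1.12,0],[0,0,0.7,-1.12,0],[0,0,0.7,-1.12,0],[0,0,0.7,-1.12,0]]}}

```text
clock: 4.25
tool_pos: [0.4687, 0.3013, 0.1635]
tcp_rot: [0.162, 0.987, -0.0, 0.0]
wrist_force: [0.2, 0.1, -0.8]
finger_gap: 0.0855
grip_force: 0.0
```

Request:
{"op": "step_arm", "data": {"series": [[0,0,1.5,0,0],[0,0,1.5,0,0],[0,0,1.5,0,0],[0,0,1.0,0,0],[0,0,0.35,0,0]]}}

```text
clock: 4.75
tool_pos: [0.4681, 0.3011, 0.1039]
tcp_rot: [0.165, 0.986, -0.001, -0.001]
wrist_force: [0.7, 0.5, 0.1]
finger_gap: 0.0853
grip_force: 0.0
```

Request:
{"op": "step_arm", "data": {"series": [[0,0,0,0,0.4],[0,0,0,0,0.6],[0,0,0,0,0.8],[0,0,0,0,1],[0,0,0,0,1]], "force": 70}}

```text
clock: 5.25
tool_pos: [0.4687, 0.3015, 0.1057]
tcp_rot: [0.164, 0.986, 0.0, 0.0]
wrist_force: [-0.5, 1.8, 1.7]
finger_gap: 0.0131
grip_force: 68.7
```

Request:
{"op": "step_arm", "data": {"series": [[0,0,0,0,1],[0,0,0,0,1],[0,0,0,0,1],[0,0,0,0,1],[0,0,0,0,1]]}}

```text
clock: 5.75
tool_pos: [0.4687, 0.3015, 0.1057]
tcp_rot: [0.164, 0.986, 0.0, 0.0]
wrist_force: [-0.0, -1.2, 4.6]
finger_gap: 0.013
grip_force: 69.4
```

Gripped (13 mm gap, 69 N). I'll lift clear and find a viewpoint for the scene camera where the blade bend can be seen side-on.

Request:
{"op": "step_arm", "data": {"series": [[0,0,-1,0,1],[0,0,-3,0,1],[0,0,-4,0,1],[0,0,-4,0,1],[0,0,-4,0,1]]}}

```text
clock: 6.25
tool_pos: [0.468, 0.3014, 0.2672]
tcp_rot: [0.164, 0.986, -0.0, -0.0]
wrist_force: [1.4, -0.4, -2.8]
finger_gap: 0.0129
grip_force: 68.4
```

Run:
```python
from h import *
s=grab("scene")
for P in [(.6,0,.4),(.6,0,.5),(.6,-.05,.45),(.65,-.05,.4)]:
    print(P,pix(s,np.array(P)+[[0,0,.0],[0,.03,0],[0,-.09,0]]).round(0).tolist())
print(ctrl.get_obs()["qpos"].round(2),ctrl.get_obs()["tool_pos"],ctrl.get_obs()["grip_force"])
```

```text
(0.6, 0, 0.4) [[289.0, 100.0], [310.0, 99.0], [224.0, 105.0]]
(0.6, 0, 0.5) [[290.0, 27.0], [314.0, 26.0], [215.0, 31.0]]
(0.6, -0.05, 0.45) [[251.0, 69.0], [274.0, 67.0], [180.0, 73.0]]
(0.65, -0.05, 0.4) [[256.0, 124.0], [279.0, 122.0], [185.0, 129.0]]
[ 0.07  0.6  -1.11  1.72  0.58  1.18  0.05] [0.46904157 0.30389084 0.27366509] 68.67383122444153
```

Request:
{"op": "step_arm", "data": {"series": [[-2.41,-2.39,-2.76,0,1],[-2.41,-2.39,-2.76,0,1],[-2.41,-2.39,-2.76,0,1],[-2.41,-2.39,-2.76,0,1],[-2.41,-2.39,-2.76,0,1]]}}

```text
clock: 6.8
tool_pos: [0.5438, 0.148, 0.4047]
tcp_rot: [0.164, 0.986, -0.0, -0.0]
wrist_force: [0.9, 0.7, -1.8]
finger_gap: 0.013
grip_force: 68.5
```

Request:
{"op": "step_arm", "data": {"series": [[-2.41,-2.39,-2.76,0,1],[-2.41,-2.39,-2.76,0,1],[-2.41,-2.39,-2.76,0,1],[-2.41,-2.39,-2.76,0,1],[-2.41,-2.39,-2.76,0,1]]}}

```text
clock: 7.3
tool_pos: [0.619, -0.0041, 0.5427]
tcp_rot: [0.164, 0.986, 0.0, -0.0]
wrist_force: [1.2, 0.1, -0.6]
finger_gap: 0.0127
grip_force: 68.5
```

Request:
{"op": "step_arm", "data": {"series": [[0,0,0,1.18,1],[0,0,0,1.18,1],[0,0,0,1.18,1],[0,0,0,1.18,1],[0,0,0,1.18,1]]}}

```text
clock: 7.8
tool_pos: [0.6187, -0.0025, 0.5413]
tcp_rot: [0.458, 0.889, -0.0, -0.0]
wrist_force: [0.4, 0.6, -0.9]
finger_gap: 0.0127
grip_force: 68.6
```

Request:
{"op": "step_arm", "data": {"series": [[0,0,0,1.18,1],[0,0,0,1.18,1],[0,0,0,1.18,1],[0,0,0,1.18,1],[0,0,0,1.18,1]]}}

```text
clock: 8.3
tool_pos: [0.6187, -0.0024, 0.5413]
tcp_rot: [0.707, 0.707, -0.0, -0.0]
wrist_force: [0.6, 0.6, -1.7]
finger_gap: 0.0131
grip_force: 68.6
```

Run:
```python
from h import *
o=ctrl.get_obs(); print(o["tool_pos"],o["tcp_rot"],o["qpos"].round(2),o["clock"])
s=grab("scene"); np.savez("v1.npz",f=s["frame"])
t=np.array(o["tool_pos"]); M=R.from_quat(o["tcp_rot"]).as_matrix()
X=-M[:,0]; L=t+M[:,2]*.1017   # lifter origin, nominal
pts=np.array([L+X*.09,L+X*.015,L-X*.03,L-M[:,2]*.047+X*.035,L-M[:,2]*.047-X*.035])
p=pix(s,pts); print(p.round(1).tolist())
u0,v0=int(p[:,0].min())-25,max(0,int(p[:,1].min())-35)
print(u0,v0)
c=s["frame"][v0:v0+110,u0:u0+150,::-1]
cv2.imwrite("pics/v1.png",cv2.resize(c,None,fx=5,fy=5,interpolation=cv2.INTER_CUBIC))
```

```text
[ 0.61872553 -0.00244287  0.54132078] [ 7.06824648e-01  7.07388731e-01 -8.74670475e-05 -3.03535180e-04] [ 0.4   0.47 -0.87  1.08  0.36  1.74 -0.35] 8.3
[[218.6, 85.8], [277.7, 81.8], [312.5, 79.5], [260.6, 46.8], [318.7, 43.2]]
193 8
```

View pics/v1.png

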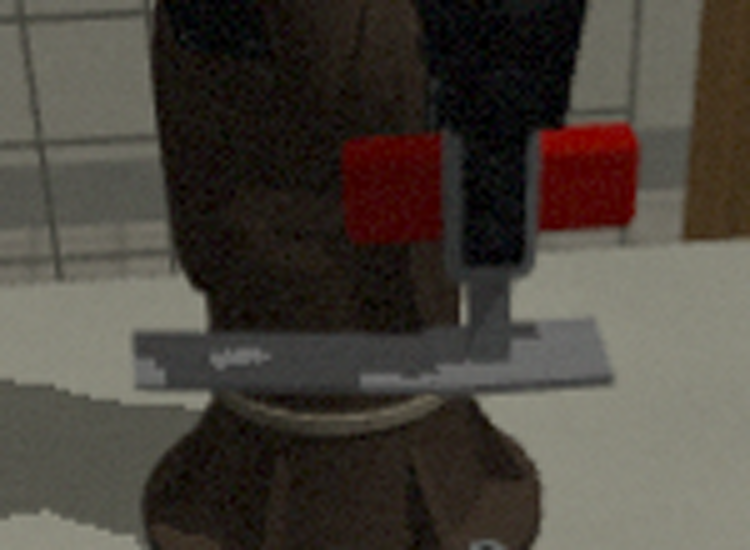

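The side view shows the blade (tip at crop ~(136,332–390), heel at (612,384)) bent slightly up relative to the sole. I'll fit pitch and bend to these corners.

Run:
```python
from h import *
from scipy.optimize import least_squares
o=ctrl.get_obs(); s=grab("scene")
t=np.array(o["tool_pos"]); M=R.from_quat(o["tcp_rot"]).as_matrix()
A=np.c_[-M[:,0],M[:,1],-M[:,2]]
I=[((-30,15,0),(612,385)),((90,13,0),(137,390)),((90,-13,2),(134,331)),((-35,7,36),(633,224)),((35,7,36),(346,244)),((-35,-7,58),(632,123)),((35,-7,58),(346,139)),((-30,-15,3),(599,318))]
L=np.array([i[0] for i in I])/1e3; px=(np.array([i[1] for i in I])+.5)/5-.5+[193,8]
def model(q):
    p,b,dx,dz,yw,dy=q; B=L.copy()
    for i in(1,2):
        r=B[i]-[.015,0,0]; B[i]=[.015+r[0]*np.cos(b)-r[2]*np.sin(b),r[1],r[0]*np.sin(b)+r[2]*np.cos(b)]
    h=np.array([0,0,.047]); B=R.from_euler('zy',[yw,p]).apply(B-h)+h   # +p: nose down
    return pix(s,t-A[:,2]*.1017+(B+[dx,dy,dz])@A.T)
f=lambda q:np.r_[(model(q)-px).ravel(),np.array(q)[[0,1,4]]/.3,np.array(q)[[2,3,5]]/.004]
r=least_squares(f,[0,.07,0,0,0,0]); J=np.linalg.inv(r.jac.T@r.jac)
print("pitch,bend,dx,dz,yaw,dy",r.x.round(4)); print("sd",(np.sqrt(np.diag(J))*.4).round(4)); print((model(r.x)-px).round(2).tolist())
v=np.array([-1,1,0,0,0,0]);print("net up",r.x[1]-r.x[0],"sd",np.sqrt(v@J@v)*.4)
```

```text
pitch,bend,dx,dz,yaw,dy [ 0.0085  0.0733 -0.0013 -0.0006 -0.0236 -0.0029]
sd [0.006  0.0099 0.0003 0.0005 0.013  0.0011]
[[0.28, 0.15], [-0.38, 0.06], [0.39, -0.04], [0.66, 1.74], [0.44, 1.05], [0.09, -1.23], [-1.12, -1.23], [-0.42, -0.35]]
net up 0.06479825545590288 sd 0.010347865617723863
```

Bend ≈ 0.073 rad, so the tip is ~5 mm up. The tool cannot tilt, so I'll pitch the lifter nose-down by resting its heel on the mat's 4 mm edge with the tip on the table, then regrasping. That gives about 0.083 rad, which makes the blade nearly level.

Request:
{"op": "step_arm", "data": {"series": [[2.26,-1.48,3.3,0,1],[2.26,-1.48,3.3,0,1],[2.26,-1.48,3.3,0,1],[2.26,-1.48,3.3,0,1],[2.26,-1.48,3.3,0,1]]}}

```text
clock: 8.9
tool_pos: [0.5434, 0.1107, 0.3753]
tcp_rot: [0.704, 0.71, 0.0, 0.0]
wrist_force: [1.3, -0.8, -1.1]
finger_gap: 0.0129
grip_force: 68.7
```

Request:
{"op": "step_arm", "data": {"series": [[2.26,-1.48,3.3,0,1],[2.26,-1.48,3.3,0,1],[2.26,-1.48,3.3,0,1],[2.26,-1.48,3.3,0,1],[2.26,-1.48,3.3,0,1]]}}

```text
clock: 9.4
tool_pos: [0.4691, 0.2233, 0.2104]
tcp_rot: [0.704, 0.71, 0.0, -0.0]
wrist_force: [1.2, -0.0, -0.9]
finger_gap: 0.013
grip_force: 68.7
```

Request:
{"op": "step_arm", "data": {"series": [[0,0,2,1.18,1],[0,0,2,1.18,1],[0,0,2,0,1],[0,0,1.5,0,1],[0,0,1,0,1]]}}

```text
clock: 9.9
tool_pos: [0.4696, 0.2225, 0.1254]
tcp_rot: [0.786, 0.618, -0.0, -0.0]
wrist_force: [-0.0, -0.4, -1.6]
finger_gap: 0.0129
grip_force: 68.7
```

Run:
```python
from h import *
o=ctrl.get_obs(); print(o["tool_pos"],o["tcp_rot"],o["qpos"].round(2),o["clock"])
d=grab("top"); c=d["frame"][160:260,130:250,::-1]
M=R.from_quat(o["tcp_rot"]).as_matrix(); m=np.array([.4868,.2867]); w=o["tool_pos"][:2]-m
e=np.radians(-104.1); print("TCP along mat -y, +x:",w@[np.cos(e),np.sin(e)],w@[-np.sin(e),np.cos(e)])
cv2.imwrite("pics/m1.png",cv2.resize(c,None,fx=5,fy=5,interpolation=cv2.INTER_CUBIC))
```

```text
[0.46960925 0.22249464 0.12538648] [ 7.86467131e-01  6.17631935e-01 -4.38544118e-04 -2.27867016e-04] [-0.03  0.6  -0.71  1.97  0.56  0.77 -1.31] 9.9
TCP along mat -y, +x: 0.06645890811210207 -0.0010314393704542392
```

View pics/m1.png

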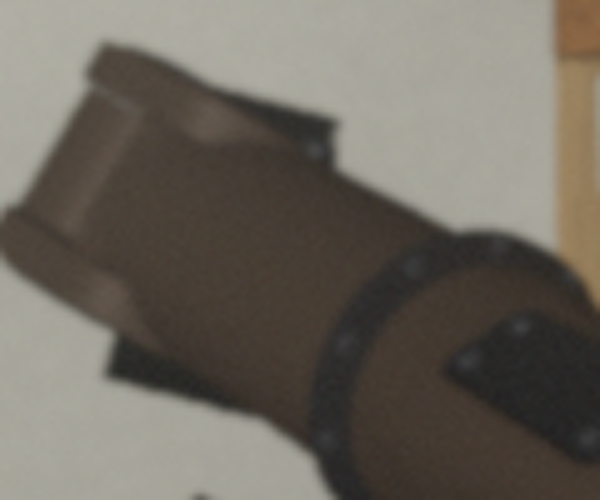

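The top view is blocked by the arm, but kinematics put the lifter 65 mm along the mat's -y, giving ~10 mm heel overlap as planned. Next I'll lower, release, let it settle and regrasp.

Request:
{"op": "step_arm", "data": {"series": [[0,0,0.8,0,1],[0,0,0.5,0,1],[0,0,0.3,0,1],[0,0,0.15,0,1],[0,0,0,0,1]]}}

```text
clock: 10.45
tool_pos: [0.47, 0.2225, 0.109]
tcp_rot: [0.787, 0.617, 0.0, 0.0]
wrist_force: [-0.8, -0.0, -1.2]
finger_gap: 0.0126
grip_force: 68.7
```

Request:
{"op": "step_arm", "data": {"series": [[0,0,0,0,0.8],[0,0,0,0,0.7],[0,0,0,0,0.6],[0,0,0,0,0.5],[0,0,0,0,0.5]]}}

```text
clock: 10.95
tool_pos: [0.47, 0.2225, 0.109]
tcp_rot: [0.787, 0.616, 0.0, 0.0]
wrist_force: [-0.0, -0.6, 1.0]
finger_gap: 0.0427
grip_force: 0.0
```

Request:
{"op": "step_arm", "data": {"series": [[-0.2,0,0.2,0,0.5],[-0.2,0,0.2,0,0.5],[0,0,0,0,0.7],[0,0,0,0,0.85],[0,0,0,0,1]]}}

```text
clock: 11.45
tool_pos: [0.4689, 0.2186, 0.1049]
tcp_rot: [0.787, 0.616, -0.0, 0.0]
wrist_force: [0.0, -0.6, 1.4]
finger_gap: 0.013
grip_force: 68.1
```

Request:
{"op": "step_arm", "data": {"series": [[0,0,0,0,1],[0,0,0,0,1],[0,0,0,0,1],[0,0,-0.3,0,1],[0,0,-0.7,0,1]], "force": 90}}

```text
clock: 11.95
tool_pos: [0.4687, 0.2186, 0.1147]
tcp_rot: [0.787, 0.617, -0.0, -0.0]
wrist_force: [-0.5, 0.1, -1.7]
finger_gap: 0.0124
grip_force: 89.5
```

Request:
{"op": "step_arm", "data": {"series": [[0,0,-3,-0.46,1],[0,0,-3,-0.46,1],[0,0,-3,-0.46,1],[0,0,-3,-0.46,1],[0,0,-3,-0.46,1]]}}

```text
clock: 12.45
tool_pos: [0.4687, 0.2187, 0.2666]
tcp_rot: [0.707, 0.707, 0.0, -0.0]
wrist_force: [0.0, 0.3, -1.4]
finger_gap: 0.0124
grip_force: 89.4
```

Request:
{"op": "step_arm", "data": {"series": [[-2.21,1.5,-2.77,0,1],[-2.21,1.5,-2.77,0,1],[-2.21,1.5,-2.77,0,1],[-2.21,1.5,-2.77,0,1],[-2.21,1.5,-2.77,0,1]]}}

```text
clock: 12.95
tool_pos: [0.5439, 0.1071, 0.4051]
tcp_rot: [0.707, 0.707, 0.0, 0.0]
wrist_force: [1.2, -0.2, -2.2]
finger_gap: 0.0124
grip_force: 89.4
```

Request:
{"op": "step_arm", "data": {"series": [[-2.21,1.5,-2.77,0,1],[-2.21,1.5,-2.77,0,1],[-2.21,1.5,-2.77,0,1],[-2.21,1.5,-2.77,0,1],[-2.21,1.5,-2.77,0,1]]}}

```text
clock: 13.45
tool_pos: [0.6186, -0.0035, 0.5436]
tcp_rot: [0.707, 0.707, 0.0, 0.0]
wrist_force: [1.9, 0.6, -0.8]
finger_gap: 0.0126
grip_force: 89.4
```

Run:
```python
from h import *
o=ctrl.get_obs(); print(o["tool_pos"],o["tcp_rot"],o["clock"])
s=grab("scene"); u0,v0=193,8
c=s["frame"][v0:v0+110,u0:u0+150,::-1]
cv2.imwrite("pics/v2.png",cv2.resize(c,None,fx=5,fy=5,interpolation=cv2.INTER_CUBIC))
```

```text
[ 0.61862963 -0.00352392  0.54357822] [7.07473400e-01 7.06739925e-01 2.56405699e-04 3.80993355e-05] 13.45
```

View pics/v2.png

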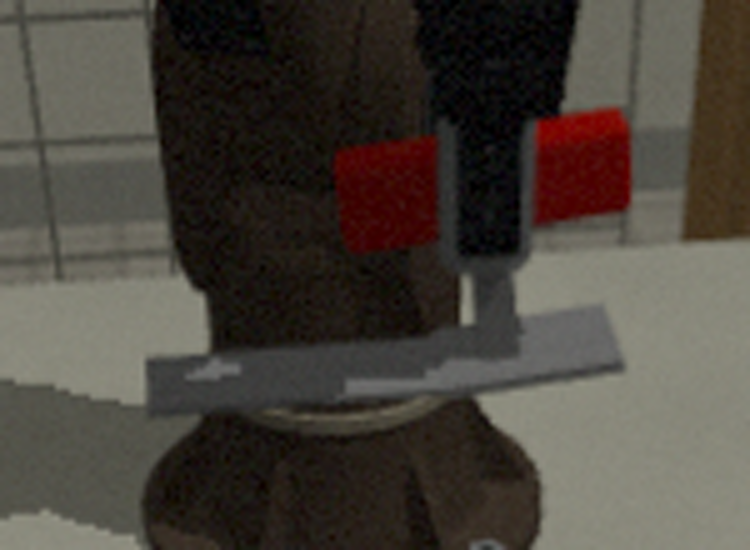

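The lifter is now clearly pitched nose-down: heel (623,370), tip (148,418), blade edge nearly at the level-line slope. Fitting again.

```bash
cat > fit.py <<'E'
from h import *
from scipy.optimize import least_squares
o=ctrl.get_obs(); s=grab("scene")
t=np.array(o["tool_pos"]); M=R.from_quat(o["tcp_rot"]).as_matrix()
A=np.c_[-M[:,0],M[:,1],-M[:,2]]
Lp=np.array([(-30,15,0),(90,13,0),(90,-13,2),(-30,-15,3),(-35,7,36),(35,7,36),(-35,-7,58),(35,-7,58)])/1e3
def body(q):
    p,b,dx,dz,yw,dy=q; B=Lp.copy()
    for i in(1,2):
        r=B[i]-[.015,0,0]; B[i]=[.015+r[0]*np.cos(b)-r[2]*np.sin(b),r[1],r[0]*np.sin(b)+r[2]*np.cos(b)]
    h=np.array([0,0,.047]); return R.from_euler('zy',[yw,p]).apply(B-h)+h+[dx,dy,dz]
I=np.array([(623,370.5),(148,418),(146,357),(607,304),(631,208),(346,254),(626,107),(334,149)])
px=(I+.5)/5-.5+[193,8]
model=lambda q:pix(s,t-A[:,2]*.1017+body(q)@A.T)
for W in (1,.3):
    w=np.r_[np.ones(8),np.full(8,W)]
    f=lambda q:np.r_[(model(q)-px).ravel()*w,(q[0]-.08)/.1,(q[1]-.073)/.03,q[4]/.05,np.array(q)[[2,3,5]]/.003]
    q=least_squares(f,[.08,.07,0,0,0,0]).x
    print("pitch,bend,dx,dz,yaw,dy",q.round(4)); print("res",(model(q)-px).round(1).tolist())
    print("body rel nominal (heel,tip bottom, ...)",body(q)[:3].round(4).tolist())
E
python3 fit.py
```

```text
pitch,bend,dx,dz,yaw,dy [ 0.0995  0.0749 -0.005  -0.003  -0.0155 -0.0013]
res [[0.6, 0.4], [-0.4, -0.0], [-0.2, 0.2], [-0.0, -0.2], [1.0, 1.6], [-0.0, 1.0], [-0.6, -1.6], [-1.0, -1.3]]
body rel nominal (heel,tip bottom, ...) [[-0.0393, 0.0142, 0.0001], [0.0804, 0.0103, -0.0062], [0.0801, -0.0157, -0.0041]]
pitch,bend,dx,dz,yaw,dy [ 0.1092  0.0767 -0.0043 -0.0023 -0.0256 -0.0002]
res [[0.5, 0.2], [-0.7, 0.0], [-0.3, 0.2], [0.1, -0.5], [0.7, 1.3], [-0.5, 1.0], [-0.9, -2.0], [-1.5, -1.3]]
body rel nominal (heel,tip bottom, ...) [[-0.0389, 0.0156, 0.0012], [0.0807, 0.0105, -0.0061], [0.0801, -0.0155, -0.004]]
```

Net tip-down ≈ 0.02 rad, tip bottom ≈ TCP − 0.108 m. The blade fits the 4 mm gap. Moving in front of the plaque, high, and aligning to the board.

Request:
{"op": "step_arm", "data": {"series": [[0.35,-1.94,2.2,0,1],[0.35,-1.94,2.2,0,1],[0.35,-1.94,2.2,0,1],[0.35,-1.94,2.2,0,1],[0.35,-1.94,2.2,0,1]]}}

```text
clock: 14.05
tool_pos: [0.52, 0.0158, 0.4307]
tcp_rot: [0.707, 0.707, -0.0, -0.0]
wrist_force: [-0.6, 0.3, -1.0]
finger_gap: 0.0124
grip_force: 89.4
```

Request:
{"op": "step_arm", "data": {"series": [[0.35,-1.94,2.2,0,1],[0.35,-1.94,2.2,0,1],[0.35,-1.94,2.2,0,1],[0.35,-1.94,2.2,0,1],[0.35,-1.94,2.2,0,1]]}}

```text
clock: 14.55
tool_pos: [0.423, 0.0333, 0.3209]
tcp_rot: [0.707, 0.707, -0.0, 0.0]
wrist_force: [-0.6, 0.3, -1.8]
finger_gap: 0.0127
grip_force: 89.4
```

Request:
{"op": "step_arm", "data": {"series": [[0,0,1,-1.03,1],[0,0,1,-1.03,1],[0,0,1,-1.03,1],[0,0,1,-1.03,1],[0,0,1,-1.03,1]]}}

```text
clock: 15.05
tool_pos: [0.4239, 0.0332, 0.2714]
tcp_rot: [0.491, 0.871, -0.0, -0.0]
wrist_force: [-0.6, -0.4, -2.1]
finger_gap: 0.0122
grip_force: 89.4
```

Request:
{"op": "step_arm", "data": {"series": [[0,0,1,-1.03,1],[0,0,1,-1.03,1],[0,0,1,-1.03,1],[0,0,1,-1.03,1],[0,0,1,-1.03,1]]}}

```text
clock: 15.55
tool_pos: [0.4239, 0.0331, 0.2215]
tcp_rot: [0.242, 0.97, -0.0, -0.0]
wrist_force: [-0.2, -0.3, -2.4]
finger_gap: 0.0124
grip_force: 89.4
```

Request:
{"op": "step_arm", "data": {"series": [[0,0,1,-1.03,1],[0,0,1,-1.03,1],[0,0,1,-1.03,1],[0,0,1,-1.03,1],[0,0,1,-1.03,1]]}}

```text
clock: 16.05
tool_pos: [0.424, 0.033, 0.1716]
tcp_rot: [-0.025, 1.0, 0.0, -0.0]
wrist_force: [0.7, -0.8, -1.1]
finger_gap: 0.0125
grip_force: 89.4
```

Request:
{"op": "step_arm", "data": {"series": [[0,0,0.8,0,1],[0,0,0.8,0,1],[0,0,0.8,0,1],[0,0,0.4,0,1],[0,0,0,0,1]]}}

```text
clock: 16.55
tool_pos: [0.4245, 0.0327, 0.1435]
tcp_rot: [-0.023, 1.0, -0.0, -0.0]
wrist_force: [-0.7, 0.3, -1.3]
finger_gap: 0.0122
grip_force: 89.4
```

Run:
```python
from h import *
o=ctrl.get_obs(); print(o["tool_pos"],o["tcp_rot"],o["clock"],o["qpos"].round(2))
s=grab("scene"); 
M=R.from_quat(o["tcp_rot"]).as_matrix(); t=np.array(o["tool_pos"]); A=np.c_[-M[:,0],M[:,1],-M[:,2]]
T=t-A[:,2]*.1017+A@[.080,-.0027,-.0062]; print("tip est",T.round(4))
print("px tip corners", [ (pix(s,T+A@[0,y,0.002])[0]).round(1).tolist() for y in(.013,-.013)], "floor below",pix(s,[T[0],T[1],.01]).round(1))
u0,v0=235,165; print([(((pix(s,T+A@[0,y,0.002])[0]-[u0,v0]+.5)*6-.5)).round(0).tolist() for y in(.013,-.013)])
c=s["frame"][v0:v0+98,u0:u0+130,::-1]
cv2.imwrite("pics/b1.png",cv2.resize(c,None,fx=6,fy=6,interpolation=cv2.INTER_CUBIC))
```

```text
[0.4244942  0.03270753 0.1435419 ] [-2.26044029e-02  9.99744434e-01 -1.39677163e-04 -2.97938198e-04] 16.55 [ 0.63  0.61 -1.12  2.16  0.76  0.85  0.65]
tip est [0.5045 0.0336 0.0356]
px tip corners [[302.3, 220.2], [290.7, 221.7]] floor below [[296.2 229.1]]
[[406.0, 334.0], [337.0, 343.0]]
```

View pics/b1.png

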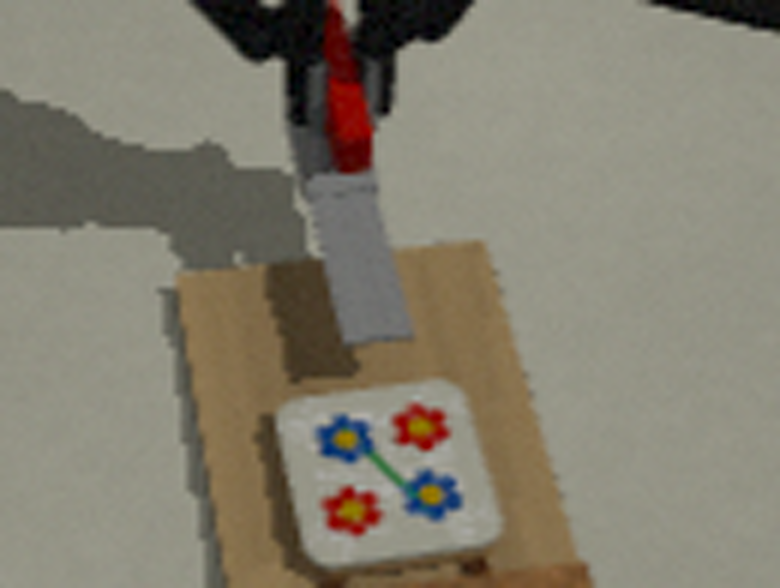

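The blade is aligned with the board edges, with tip corners at crop (346,343) and (413,335), about 4 mm too far to +y of the strips' middle. I'll shift over and feel down for the floor.

Request:
{"op": "step_arm", "data": {"series": [[0,-0.2,0.8,0,1],[0,-0.2,0.7,0,1],[0,0,0.5,0,1],[0,0,0.1,0,1],[0,0,0,0,1]]}}

```text
clock: 17.1
tool_pos: [0.4248, 0.0288, 0.1227]
tcp_rot: [-0.023, 1.0, 0.0, -0.0]
wrist_force: [-0.1, -0.2, -1.2]
finger_gap: 0.0125
grip_force: 89.4
```

Request:
{"op": "step_arm", "data": {"series": [[0,0,0.05,0,1],[0,0,0.05,0,1],[0,0,0.05,0,1],[0,0,0.05,0,1],[0,0,0,0,1]]}}

```text
clock: 17.6
tool_pos: [0.4249, 0.0287, 0.1209]
tcp_rot: [-0.023, 1.0, -0.0, 0.0]
wrist_force: [0.0, -0.1, -1.4]
finger_gap: 0.0127
grip_force: 89.4
```

Run:
```python
from h import *
for i in range(4):
    o=ctrl.get_obs(); print(o["tool_pos"],np.array(o["wrist_force"]).round(2),np.array(o["torque"]).round(3),o["clock"]); get_image("top")
```

```text
[0.42488933 0.02869914 0.12089107] [ 0.01 -0.11 -1.42] [0.022 0.01  0.021] 17.6
[0.4248871  0.02871723 0.12091781] [ 0.1   0.78 -0.95] [-0.042 -0.017 -0.019] 17.65
[0.42488669 0.02870878 0.12090599] [-1.36 -0.63 -0.97] [-0.032 -0.002 -0.007] 17.7
[0.42491395 0.02871355 0.12092031] [ 0.35 -0.68 -0.51] [-0.05   0.054 -0.028] 17.75
```

Request:
{"op": "step_arm", "data": {"series": [[0,0,0.04,0,1],[0,0,0.04,0,1],[0,0,0.04,0,1],[0,0,0.04,0,1],[0,0,0,0,1]]}}

```text
clock: 18.3
tool_pos: [0.4249, 0.0287, 0.1192]
tcp_rot: [-0.023, 1.0, -0.0, -0.0]
wrist_force: [0.8, -0.2, -1.2]
finger_gap: 0.0127
grip_force: 89.4
```

```bash
cat > w.py <<'E'
from h import *
F=[]
for i in range(4):
    o=ctrl.get_obs(); F.append(np.r_[o["wrist_force"],o["torque"]]); get_image("top")
print(o["tool_pos"].round(5),np.mean(F,0).round(2),o["clock"])
E
python3 w.py
```

```text
[0.42489 0.02873 0.1193 ] [ 0.29 -0.41 -1.3   0.    0.03 -0.01] 18.45
```

Request:
{"op": "step_arm", "data": {"series": [[0,0,0.03,0,1],[0,0,0.03,0,1],[0,0,0.03,0,1],[0,0,0.03,0,1],[0,0,0,0,1]]}}

```text
clock: 19.0
tool_pos: [0.4249, 0.0287, 0.1181]
tcp_rot: [-0.023, 1.0, -0.0, -0.0]
wrist_force: [0.4, 0.5, -1.2]
finger_gap: 0.0126
grip_force: 89.4
```

```bash
python3 w.py
```

```text
[0.4249  0.02872 0.11812] [ 0.    0.44 -1.22 -0.    0.02  0.01] 19.15
```

Request:
{"op": "step_arm", "data": {"series": [[0,0,0.03,0,1],[0,0,0.03,0,1],[0,0,0.03,0,1],[0,0,0,0,1],[0,0,0,0,1]]}}

```text
clock: 19.7
tool_pos: [0.4249, 0.0287, 0.1172]
tcp_rot: [-0.023, 1.0, -0.0, -0.0]
wrist_force: [0.3, 1.1, -0.5]
finger_gap: 0.0125
grip_force: 89.4
```

```bash
python3 w.py
```

```text
[0.4249  0.02871 0.11722] [ 0.18  0.05 -1.26  0.01  0.02  0.02] 19.85
```

Request:
{"op": "step_arm", "data": {"series": [[0,0,0.03,0,1],[0,0,0.03,0,1],[0,0,0.03,0,1],[0,0,0,0,1],[0,0,0,0,1]]}}

```text
clock: 20.4
tool_pos: [0.4249, 0.0287, 0.1163]
tcp_rot: [-0.023, 1.0, -0.0, 0.0]
wrist_force: [-0.1, -0.3, -1.5]
finger_gap: 0.0124
grip_force: 89.4
```

```bash
python3 w.py
```

```text
[0.4249  0.02874 0.1163 ] [-0.02 -0.23 -1.26  0.    0.02  0.01] 20.55
```

The regrasp geometry (tip on the table at TCP 0.1049) predicts contact at ~0.115. Continuing.

Request:
{"op": "step_arm", "data": {"series": [[0,0,0.03,0,1],[0,0,0.03,0,1],[0,0,0.03,0,1],[0,0,0,0,1],[0,0,0,0,1]]}}

```text
clock: 21.1
tool_pos: [0.4249, 0.0287, 0.1154]
tcp_rot: [-0.023, 1.0, -0.0, 0.0]
wrist_force: [-0.7, -0.5, -1.1]
finger_gap: 0.0125
grip_force: 89.4
```

```bash
python3 w.py
```

```text
[0.42492 0.02871 0.1154 ] [-0.11  0.04 -1.04  0.01  0.   -0.  ] 21.25
```

Request:
{"op": "step_arm", "data": {"series": [[0,0,0.02,0,1],[0,0,0.02,0,1],[0,0,0,0,1],[0,0,0,0,1],[0,0,0,0,1]]}}

```text
clock: 21.8
tool_pos: [0.4249, 0.0287, 0.115]
tcp_rot: [-0.023, 1.0, -0.0, 0.0]
wrist_force: [-0.1, -0.2, -0.8]
finger_gap: 0.0122
grip_force: 89.4
```

```bash
python3 w.py
```

```text
[0.42489 0.02871 0.115  ] [-0.15 -0.19 -0.61  0.    0.05  0.01] 21.95
```

Floor contact felt at TCP z ≈ 0.1151 (~0.6 N). I'll raise 0.4 mm and slide in, watching the force.

Request:
{"op": "step_arm", "data": {"series": [[0,0,-0.04,0,1],[-0.3,0,0,0,1],[-0.3,0,0,0,1],[-0.3,0,0,0,1],[-0.2,0,0,0,1]]}}

```text
clock: 22.5
tool_pos: [0.4364, 0.0293, 0.1154]
tcp_rot: [-0.023, 1.0, 0.0, 0.0]
wrist_force: [-0.6, 0.5, 0.1]
finger_gap: 0.0125
grip_force: 89.4
```

Request:
{"op": "step_arm", "data": {"series": [[-0.1,0,0,0,1],[-0.1,0,0,0,1],[-0.1,0,0,0,1],[-0.1,0,0,0,1],[0,0,0,0,1]]}}

```text
clock: 23.0
tool_pos: [0.44, 0.0294, 0.1154]
tcp_rot: [-0.023, 1.0, 0.0, 0.0]
wrist_force: [-0.3, 0.0, -1.0]
finger_gap: 0.0126
grip_force: 89.4
```

```bash
python3 w.py
```

```text
[0.43981 0.02937 0.11537] [-0.14  0.05 -1.06  0.01 -0.03  0.01] 23.15
```

Request:
{"op": "step_arm", "data": {"series": [[-0.2,0,0,0,1],[-0.2,0,0,0,1],[-0.2,0,0,0,1],[-0.2,0,0,0,1],[-0.2,0,0,0,1]]}}

```text
clock: 23.7
tool_pos: [0.4501, 0.0299, 0.1154]
tcp_rot: [-0.023, 1.0, 0.0, 0.0]
wrist_force: [0.3, -0.3, -0.3]
finger_gap: 0.0125
grip_force: 89.4
```

Request:
{"op": "step_arm", "data": {"series": [[-0.2,0,0,0,1],[-0.2,0,0,0,1],[-0.2,0,0,0,1],[-0.2,0,0,0,1],[0,0,0,0,1]]}}

```text
clock: 24.2
tool_pos: [0.4582, 0.0302, 0.1154]
tcp_rot: [-0.023, 1.0, 0.0, 0.0]
wrist_force: [0.1, -0.1, -2.0]
finger_gap: 0.0125
grip_force: 89.4
```

```bash
python3 w.py
python3 - <<'E'
from h import *
s=grab("scene"); u0,v0=235,165
c=s["frame"][v0:v0+98,u0:u0+130,::-1]
cv2.imwrite("pics/b2.png",cv2.resize(c,None,fx=6,fy=6,interpolation=cv2.INTER_CUBIC))
E
```

```text
[0.45779 0.03023 0.11538] [-0.08  0.16 -1.37  0.01  0.02  0.02] 24.35
```

View pics/b2.png

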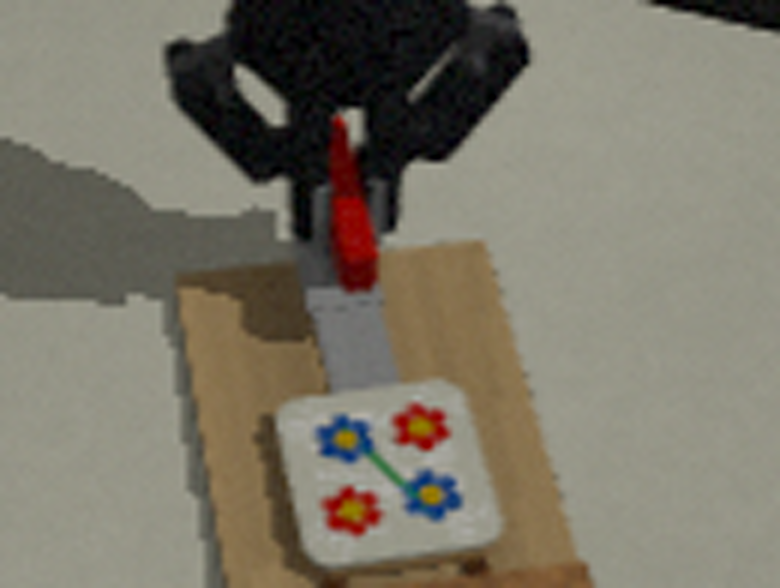

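The blade is under the plaque, centred, and the plaque has not moved (still at crop 278–500, 380–565). Now the gentle lift along an arc.

Request:
{"op": "step_arm", "data": {"series": [[-0.02,0,-0.16,0,1],[-0.02,0,-0.16,0,1],[-0.02,0,-0.16,0,1],[-0.02,0,-0.16,0,1],[-0.02,0,-0.16,0,1]]}}

```text
clock: 24.95
tool_pos: [0.4589, 0.0302, 0.1236]
tcp_rot: [-0.023, 1.0, -0.0, 0.0]
wrist_force: [-0.4, -0.2, -1.5]
finger_gap: 0.0128
grip_force: 89.4
```

Request:
{"op": "step_arm", "data": {"series": [[-0.08,0,-0.16,0,1],[-0.08,0,-0.16,0,1],[-0.08,0,-0.16,0,1],[-0.08,0,-0.16,0,1],[-0.08,0,-0.16,0,1]]}}

```text
clock: 25.45
tool_pos: [0.4629, 0.0304, 0.1315]
tcp_rot: [-0.023, 1.0, -0.0, -0.0]
wrist_force: [0.6, -0.5, -1.8]
finger_gap: 0.0127
grip_force: 89.4
```

```bash
cat > pl.py <<'E'
from h import *
for n,(x0,x1,y0,y1) in {"scene":(235,365,165,320),"top":(235,295,125,236)}.items():
    f=get_image(n)["frame"][y0:y1,x0:x1].astype(int)
    m=((f.max(2)-f.min(2))<28)&(f.min(2)>150); 
    k,l,s,c=cv2.connectedComponentsWithStats(m.astype(np.uint8))
    print(n,[(r[0]+x0,r[1]+y0,*r[2:].tolist()) for r in s[1:] if r[4]>25])
E
python3 w.py; python3 pl.py
```

```text
[0.46297 0.03047 0.13149] [ 0.29 -0.41 -1.74  0.01  0.02  0.01] 25.6
scene [(np.int32(295), np.int32(244), 7, 12, 30)]
top [(np.int32(235), np.int32(125), 60, 73, 824), (np.int32(235), np.int32(160), 5, 30, 126), (np.int32(235), np.int32(225), 16, 11, 94)]
```

Request:
{"op": "step_arm", "data": {"series": [[-0.12,0,-0.12,0,1],[-0.12,0,-0.12,0,1],[-0.12,0,-0.12,0,1],[-0.12,0,-0.12,0,1],[-0.12,0,-0.12,0,1]]}}

```text
clock: 26.25
tool_pos: [0.469, 0.0307, 0.1375]
tcp_rot: [-0.023, 1.0, -0.0, 0.0]
wrist_force: [-1.1, 1.1, -2.2]
finger_gap: 0.0127
grip_force: 89.4
```

Request:
{"op": "step_arm", "data": {"series": [[-0.14,0,-0.16,0,1],[-0.14,0,-0.16,0,1],[-0.14,0,-0.16,0,1],[-0.14,0,-0.16,0,1],[-0.14,0,-0.16,0,1]]}}

```text
clock: 26.75
tool_pos: [0.476, 0.031, 0.1455]
tcp_rot: [-0.023, 1.0, -0.0, -0.0]
wrist_force: [-0.7, -0.3, -1.1]
finger_gap: 0.0129
grip_force: 89.4
```

Request:
{"op": "step_arm", "data": {"series": [[-0.16,0,-0.16,0,1],[-0.16,0,-0.16,0,1],[-0.16,0,-0.16,0,1],[-0.16,0,-0.16,0,1],[-0.16,0,-0.16,0,1]]}}

```text
clock: 27.25
tool_pos: [0.484, 0.0314, 0.1535]
tcp_rot: [-0.023, 1.0, -0.0, 0.0]
wrist_force: [0.1, -0.6, -1.7]
finger_gap: 0.0126
grip_force: 89.4
```

```bash
python3 w.py
python3 - <<'E'
from h import *
s=grab("scene"); u0,v0=235,165
c=s["frame"][v0:v0+98,u0:u0+130,::-1]
cv2.imwrite("pics/b3.png",cv2.resize(c,None,fx=6,fy=6,interpolation=cv2.INTER_CUBIC))
E
```

```text
[0.484   0.03145 0.15349] [ 0.07 -0.23 -1.02  0.02  0.04  0.01] 27.4
```

View pics/b3.png

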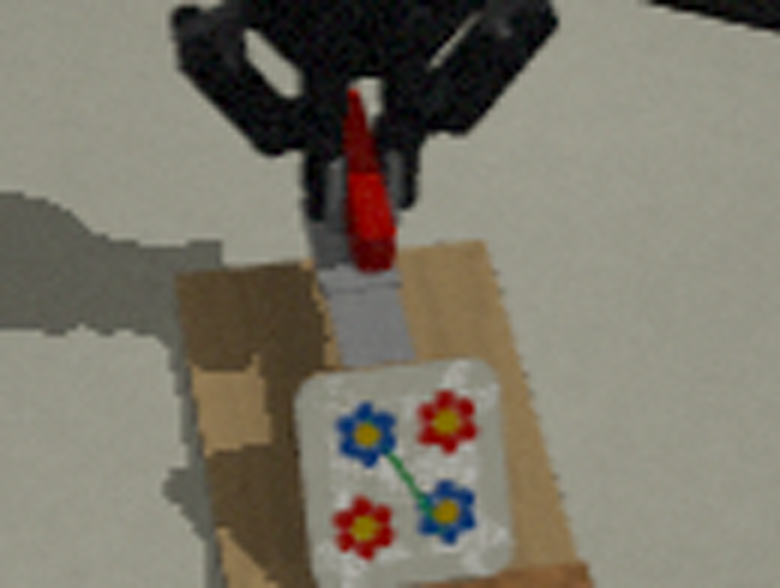

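The plaque is riding up on the blade tip, square, with its top edge at crop y≈365–375. I'll check the tilt numerically before pushing on; that was the last allowed picture, so checks are numeric from here.

Run:
```python
from h import *
s=grab("scene")
print("obs near mid",(np.array([400,367])+.5)/6-.5+[235,165],"far mid",(np.array([420,577])+.5)/6-.5+[235,165])
for sx in (.5998,.5928):
  for th in np.radians([20,30,40,46,55]):
    u=np.array([-np.cos(th),0,np.sin(th)]); n=np.array([np.sin(th),0,np.cos(th)])
    P=np.array([sx,.034,.014]); print(sx,np.degrees(th).round(),pix(s,[P+u*.076+n*.008,P+n*.008]).round(1).tolist())
```

```text
obs near mid [301.25 225.75] far mid [304.58333333 260.75      ]
0.5998 20.0 [[298.7, 227.1], [303.6, 261.6]]
0.5998 30.0 [[299.3, 226.0], [303.7, 262.3]]
0.5998 40.0 [[300.1, 226.0], [303.7, 263.0]]
0.5998 46.0 [[300.6, 226.6], [303.8, 263.4]]
0.5998 55.0 [[301.5, 228.2], [303.8, 264.0]]
0.5928 20.0 [[298.2, 224.7], [303.0, 258.9]]
0.5928 30.0 [[298.8, 223.5], [303.1, 259.5]]
0.5928 40.0 [[299.6, 223.5], [303.2, 260.2]]
0.5928 46.0 [[300.1, 224.0], [303.2, 260.6]]
0.5928 55.0 [[300.9, 225.5], [303.3, 261.2]]
```

Consistent with the plaque against (or within a few mm of) the step at ~40–46°. Continuing the arc past upright.

Request:
{"op": "step_arm", "data": {"series": [[-0.2,0,-0.14,0,1],[-0.2,0,-0.14,0,1],[-0.2,0,-0.14,0,1],[-0.2,0,-0.14,0,1],[-0.2,0,-0.14,0,1]]}}

```text
clock: 28.05
tool_pos: [0.4941, 0.0319, 0.1606]
tcp_rot: [-0.023, 1.0, 0.0, 0.0]
wrist_force: [-0.4, 0.4, -1.0]
finger_gap: 0.0126
grip_force: 89.4
```

Request:
{"op": "step_arm", "data": {"series": [[-0.24,0,-0.1,0,1],[-0.24,0,-0.1,0,1],[-0.24,0,-0.1,0,1],[-0.24,0,-0.1,0,1],[-0.24,0,-0.1,0,1]]}}

```text
clock: 28.55
tool_pos: [0.506, 0.0324, 0.1654]
tcp_rot: [-0.023, 1.0, -0.0, -0.0]
wrist_force: [-0.8, -0.2, -1.1]
finger_gap: 0.0124
grip_force: 89.4
```

```bash
python3 w.py
cat > fl.py <<'E'
from h import *
# flower pixels (saturated red/blue) and white area over the landing / lower floor
s=get_image("scene"); f=np.ascontiguousarray(s["frame"][200:325,255:352]); h=cv2.cvtColor(f,cv2.COLOR_RGB2HSV)
b=(h[...,0]>100)&(h[...,0]<130)&(h[...,1]>120)&(h[...,2]>70)
w=(h[...,1]<50)&(h[...,2]>120)
print("blue",b.sum(),"mean px",(np.argwhere(b).mean(0)[::-1]+[255,200]).round(1) if b.any() else None)
E
python3 fl.py
```

```text
[0.50595 0.03247 0.16543] [ 0.    0.09 -1.17 -0.    0.01  0.  ] 28.7
blue 171 mean px [273.2 269.8]
```

Request:
{"op": "step_arm", "data": {"series": [[-0.2,0,-0.05,0,1],[-0.2,0,-0.05,0,1],[-0.2,0,-0.05,0,1],[-0.2,0,-0.05,0,1],[-0.2,0,0,0,1]]}}

```text
clock: 29.3
tool_pos: [0.516, 0.0329, 0.1675]
tcp_rot: [-0.023, 1.0, 0.0, 0.0]
wrist_force: [0.3, -0.3, -0.9]
finger_gap: 0.0125
grip_force: 89.4
```

Request:
{"op": "step_arm", "data": {"series": [[-0.2,0,0,0,1],[-0.2,0,0,0,1],[-0.2,0,0,0,1],[-0.2,0,0,0,1],[-0.2,0,0,0,1]]}}

```text
clock: 29.8
tool_pos: [0.5259, 0.0333, 0.1674]
tcp_rot: [-0.023, 1.0, -0.0, -0.0]
wrist_force: [0.2, 0.2, -1.4]
finger_gap: 0.0126
grip_force: 89.4
```

Request:
{"op": "step_arm", "data": {"series": [[-0.2,0,0,0,1],[-0.2,0,0,0,1],[-0.2,0,0,0,1],[-0.2,0,0,0,1],[-0.2,0,0,0,1]]}}

```text
clock: 30.3
tool_pos: [0.536, 0.0338, 0.1674]
tcp_rot: [-0.023, 1.0, -0.0, 0.0]
wrist_force: [-0.3, -0.9, -1.3]
finger_gap: 0.0124
grip_force: 89.4
```

```bash
python3 w.py
cat > fl.py <<'E'
from h import *
s=get_image("scene"); f=np.ascontiguousarray(s["frame"]); h=cv2.cvtColor(f,cv2.COLOR_RGB2HSV).astype(int)
# landing outlined in pixels, cork vs. bare plaque vs. flowers
q=pix(s,[[.6,.096,.018],[.6,-.026,.018],[.71,-.023,.018],[.71,.1,.018]]).astype(np.int32)
m=np.zeros(f.shape[:2],np.uint8); cv2.fillPoly(m,[q],1)
g=f[...,:3].mean(2)
for r in range(q[:,1].min(),q[:,1].max(),5):
    c=np.arange(q[:,0].min(),q[:,0].max()+1,5); print(r,[(int(g[r,x]),int(h[r,x,1])) if m[r,x] else '.' for x in c])
E
python3 fl.py
```

```text
[0.53587 0.03386 0.16741] [ 0.05 -0.22 -1.32  0.    0.03  0.01] 30.45
258 ['.', '.', '.', '.', '.', '.', '.', '.', '.', '.', '.', (109, 110), '.', '.', '.']
263 ['.', (111, 110), (64, 115), (29, 168), (58, 129), (114, 127), (120, 123), (118, 128), (125, 120), (121, 127), (95, 144), (83, 142), (132, 40), '.', '.']
268 ['.', (95, 140), (92, 155), (117, 121), (114, 125), (119, 122), (114, 127), (129, 119), (126, 121), (124, 115), (86, 153), (78, 150), (73, 150), '.', '.']
273 ['.', (92, 149), (76, 155), (78, 119), (116, 122), (117, 122), (122, 122), (131, 112), (133, 114), (133, 110), (113, 129), (83, 153), (90, 146), '.', '.']
278 ['.', (77, 157), (90, 139), (53, 150), (117, 124), (121, 119), (132, 112), (133, 111), (120, 129), (131, 114), (120, 126), (80, 157), (88, 153), '.', '.']
283 ['.', (80, 147), (92, 147), (61, 165), (120, 123), (116, 131), (123, 123), (135, 108), (134, 111), (132, 111), (120, 130), (79, 151), (80, 148), (41, 167), '.']
288 ['.', (84, 149), (77, 147), (87, 146), (117, 127), (131, 114), (134, 111), (131, 115), (130, 115), (132, 105), (122, 129), (106, 134), (90, 147), (44, 169), '.']
293 ['.', (79, 149), (78, 153), (86, 140), (107, 126), (124, 119), (107, 130), (119, 123), (117, 126), (101, 128), (84, 129), (90, 142), (82, 149), (87, 144), '.']
298 ['.', '.', (82, 157), (82, 149), (101, 138), (85, 117), (92, 133), (78, 153), (87, 144), (89, 145), (80, 153), (94, 143), (89, 149), (81, 149), (85, 115)]
303 ['.', '.', (87, 147), (83, 146), (78, 147), (86, 148), (85, 148), (79, 149), (73, 159), (84, 153), (83, 146), (90, 149), (82, 157), (80, 148), (88, 149)]
308 ['.', '.', (86, 137), (93, 141), (81, 147), (79, 153), (86, 154), (84, 156), (73, 157), (99, 137), '.', '.', '.', '.', '.']
```

Bare, brighter wood now covers the landing at scene rows ~260–295, so the plaque has tipped over. I'll raise, back off, and measure it.

Request:
{"op": "step_arm", "data": {"series": [[0,0,-0.5,0,1],[0,0,-1.5,0,1],[1,0,-2,0,1],[2,0,-2,0,1],[3,0,-2,0,1]]}}

```text
clock: 31.05
tool_pos: [0.4762, 0.0316, 0.2491]
tcp_rot: [-0.023, 1.0, 0.001, 0.001]
wrist_force: [-0.0, -0.3, -0.4]
finger_gap: 0.0125
grip_force: 89.4
```

Request:
{"op": "step_arm", "data": {"series": [[3,0,-2,0,1],[3,0,-2,0,1],[0,3,0,0,1],[0,3,0,0,1],[0,3,0,0,1]]}}

```text
clock: 31.55
tool_pos: [0.4116, 0.119, 0.2889]
tcp_rot: [-0.022, 1.0, -0.001, 0.001]
wrist_force: [0.2, 0.9, -0.8]
finger_gap: 0.0125
grip_force: 89.6
```

Run:
```python
from h import *
o=ctrl.get_obs(); print(o["tool_pos"],o["tcp_rot"],o["clock"],o["qpos"].round(2))
for n in("scene","top"):
    s=get_image(n); f=np.ascontiguousarray(s["frame"]); f=cv2.GaussianBlur(f,(3,3),0)
    q=pix(s,[[.59,.093,.018],[.59,-.024,.018],[.707,-.019,.018],[.707,.096,.018]]).astype(np.int32)
    m=np.zeros(f.shape[:2],np.uint8); cv2.fillPoly(m,[q],1)
    b=((f.mean(2)>102)&(m>0)).astype(np.uint8)
    k,l,st,_=cv2.connectedComponentsWithStats(b); i=1+np.argmax(st[1:,4])
    r=cv2.boxPoints(cv2.minAreaRect(np.argwhere(l==i)[:,::-1].astype(np.float32))); P=ray(s,r,.026)[:,:2]
    hull=np.argwhere(l==i)[:,::-1].astype(float); W=ray(s,hull,.026)[:,:2]
    lo,hi=np.percentile(W,1,0),np.percentile(W,99,0)
    print(n,st[i],"world box",lo.round(4),hi.round(4),"centre",W.mean(0).round(4),"sides",(hi-lo).round(4))
    np.save(n+"_f.npy",f)
```

```text
[0.41161799 0.11900472 0.28886881] [-2.21432696e-02  9.99754009e-01 -5.26820906e-04  1.14839878e-03] 31.55 [ 0.58  0.36 -1.21  1.98  0.38  1.06  0.81]
scene [ 290  261   39   35 1074] world box [0.6074 0.0037] [0.6797 0.0698] centre [0.6449 0.0367] sides [0.0723 0.0661]
top [245 139  29  30 725] world box [0.6083 0.0039] [0.6865 0.0785] centre [0.6473 0.0404] sides [0.0781 0.0746]
```

Both views agree at the plaque-top height: the plaque lies flat, bare side up, centred ~46 mm beyond the step and within 4 mm of the middle line. Returning the lifter to its mat.

Request:
{"op": "step_arm", "data": {"series": [[0,0,0,0.86,1],[0,0,0,0.86,1],[0,0,0,0.86,1],[0,0,0,0.86,1],[0,3,0,0,1]]}}

```text
clock: 32.15
tool_pos: [0.4208, 0.1436, 0.2877]
tcp_rot: [0.16, 0.987, -0.002, 0.0]
wrist_force: [1.4, 0.3, -0.3]
finger_gap: 0.0126
grip_force: 89.4
```

Request:
{"op": "step_arm", "data": {"series": [[0,3.1,1,0,1],[0,3.1,1,0,1],[0,3.1,1,0,1],[0,3.1,1,0,1],[0,3.1,1,0,1]]}}

```text
clock: 32.65
tool_pos: [0.4695, 0.2951, 0.2377]
tcp_rot: [0.157, 0.988, 0.0, 0.0]
wrist_force: [-0.2, 0.3, -1.9]
finger_gap: 0.0122
grip_force: 89.4
```

Request:
{"op": "step_arm", "data": {"series": [[0,0,2,0,1],[0,0,2,0,1],[0,0,2,0,1],[0,0,2,0,1],[0,0,1.5,0,1]]}}

```text
clock: 33.15
tool_pos: [0.4692, 0.2937, 0.142]
tcp_rot: [0.157, 0.988, -0.0, -0.0]
wrist_force: [-0.6, -0.0, -0.9]
finger_gap: 0.0125
grip_force: 89.4
```

Run:
```python
from h import *
o=ctrl.get_obs(); print(o["tool_pos"],o["tcp_rot"],o["clock"],o["qpos"].round(2))
t=o["tool_pos"]; M=R.from_quat(o["tcp_rot"]).as_matrix(); X=-M[:2,0]; Y=M[:2,1]
e=np.radians(-14.1); a=np.array([np.cos(e),np.sin(e)]); b=np.array([-a[1],a[0]])
for x in(-.037,-.006,.08): 
    w=t[:2]+X*x-[.4868,.2867]; print(x,"in mat frame",(w@a).round(4),(w@b).round(4))
```

```text
[0.46916517 0.29366968 0.14198253] [ 1.56667262e-01  9.87651430e-01 -1.20269882e-04 -8.97546393e-05] 33.15 [-0.06  0.68 -0.87  1.87  0.65  0.91  0.01]
-0.037 in mat frame -0.0557 0.005
-0.006 in mat frame -0.0248 0.0029
0.08 in mat frame 0.061 -0.003
```

Request:
{"op": "step_arm", "data": {"series": [[0,0,1.4,0,1],[0,0,1.2,0,1],[0,0,0.5,0,1],[0,0,0.1,0,1],[0,0,0.05,0,1]]}}

```text
clock: 33.65
tool_pos: [0.4692, 0.2944, 0.1103]
tcp_rot: [0.157, 0.988, 0.0, 0.0]
wrist_force: [-0.6, 0.3, -1.4]
finger_gap: 0.0125
grip_force: 89.4
```

Request:
{"op": "step_arm", "data": {"series": [[0,0,0.05,0,1],[0,0,0,0,0.82],[0,0,0,0,0.75],[0,0,0,0,0.6],[0,0,0,0,0.3]]}}

```text
clock: 34.15
tool_pos: [0.4691, 0.2942, 0.1096]
tcp_rot: [0.157, 0.988, 0.0, 0.0]
wrist_force: [0.4, -0.1, 0.8]
finger_gap: 0.0475
grip_force: 0.0
```

Request:
{"op": "step_arm", "data": {"series": [[0,0,0,0,0],[0,0,0,0,0],[0,0,0,0,0],[0,0,-1,0,0],[0,0,-2,0,0]]}}

```text
clock: 34.65
tool_pos: [0.4684, 0.2936, 0.1391]
tcp_rot: [0.156, 0.988, -0.001, -0.001]
wrist_force: [0.0, -0.1, 0.1]
finger_gap: 0.085
grip_force: 0.0
```

Request:
{"op": "step_arm", "data": {"series": [[0,0,-3,0,0],[0,0,-4,0,0],[0,0,-4,0,0],[3,0,-3,0,0],[4,0,0,0,0]]}}

```text
clock: 35.15
tool_pos: [0.4037, 0.3173, 0.2838]
tcp_rot: [0.158, 0.987, 0.003, 0.002]
wrist_force: [-0.2, 1.5, -0.1]
finger_gap: 0.0854
grip_force: 0.0
```

Request:
{"op": "step_arm", "data": {"series": [[0,-4,0,0,0],[0,-4,0,0,0],[0,-4,0,0,0],[0,-4,0,0,0],[0,0,0,0,0]]}}

```text
clock: 35.65
tool_pos: [0.3518, 0.158, 0.2789]
tcp_rot: [0.16, 0.987, -0.003, -0.0]
wrist_force: [0.3, -0.1, 0.2]
finger_gap: 0.0854
grip_force: 0.0
```

Run:
```python
from h import *
o=ctrl.get_obs(); print(o["tool_pos"],o["clock"],o["finger_gap"])
e=np.radians(-14.1); a=np.array([np.cos(e),np.sin(e)]); b=np.array([-a[1],a[0]])
for n in("scene","top"):
    s=get_image(n); f=np.ascontiguousarray(s["frame"]); h=cv2.cvtColor(f,cv2.COLOR_RGB2HSV).astype(int)
    q=pix(s,[[.38,.22,.0],[.58,.22,0],[.6,.38,0],[.38,.38,0]]).astype(np.int32)
    m=np.zeros(f.shape[:2],np.uint8); cv2.fillPoly(m,[q],1)
    g=(((h[...,0]<10)|(h[...,0]>170))&(h[...,1]>150)&(h[...,2]>70)&(m>0))
    k,l,st,c=cv2.connectedComponentsWithStats(g.astype(np.uint8)); i=1+np.argmax(st[1:,4])
    w=ray(s,c[i],.055)[0,:2]; print(n,"handle px",c[i].round(1),st[i].tolist(),"world",w.round(4),"mat frame",((w-[.4868,.2867])@a).round(4),((w-[.4868,.2867])@b).round(4))
    # grey blade
    gr=(h[...,1]<60)&(h[...,2]>85)&(cv2.fillPoly(np.zeros(f.shape[:2],np.uint8),[pix(s,np.c_[np.array([.4868,.2867])+np.array([x*a+y*b for x,y in((-.085,-.04),(.085,-.04),(.085,.04),(-.085,.04))]),[.004]*4]).astype(np.int32)],1)>0)
    p=np.argwhere(gr)[:,::-1].astype(float)
    W=ray(s,p,.007)[:,:2]-[.4868,.2867]; print("grey mat-frame x range",np.percentile(W@a,[2,98]).round(3),"y",np.percentile(W@b,[2,98]).round(3))
    for nm,P in {"cup":(216,133),"jar":(301,145),"tub":(387,227)}.items():
        if n=="top": print(nm,np.abs(np.load("top_f.npy").astype(int)[P[1]-8:P[1]+8,P[0]-8:P[0]+8]-f[P[1]-8:P[1]+8,P[0]-8:P[0]+8]).mean().round(1), np.abs(cv2.imread("pics/top0.png")[P[1]-8:P[1]+8,P[0]-8:P[0]+8,::-1].astype(int)-f[P[1]-8:P[1]+8,P[0]-8:P[0]+8]).mean().round(1))
```

```text
[0.35178315 0.15798559 0.27889395] 35.65 0.08543508378487442
scene handle px [408.1 192.8] [404, 182, 9, 24, 138] world [0.4665 0.2948] mat frame -0.0217 0.0029
grey mat-frame x range [-0.052  0.057] y [-0.013  0.014]
top handle px [164.9 215.7] [159, 204, 12, 24, 130] world [0.464  0.3004] mat frame -0.0254 0.0077
grey mat-frame x range [-0.021  0.063] y [-0.011  0.015]
cup 4.3 5.8
jar 5.9 7.8
tub 4.0 6.2
```

The lifter lies on its mat, released, and the bystanders are unmoved. Handing in.

```bash
python3 -c "
from h import *
print(sign_off())"
```

```text
the job is handed in; nothing more can be done
None
```

The job is handed in. Camera measurements show the plaque flat, bare side up, about 46 mm past the step, and the lifter flat on its mat and released; the cup, jar and tub look unmoved, and no verdict was returned.

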